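# Hook the citrus press's return spring back onto its anchor post

### The job

The return spring of the citrus press has come off: take the red spring puller from its wooden stand, put its pin down into the eye at the end of the spring and stretch the spring until its side-opening hook can swing in behind the brass anchor post. Feel for the post, and ease the hook back onto it gently until the post alone carries the spring: do not overstretch the spring, jam the puller hard against anything or let the spring snap back, and keep your fingers off it and the other things undisturbed. Then lift the pin out and put the puller back upright in its stand.

Things in the scene. Friction and masses are not known exactly. Their poses are not given: they have to be found in the camera images.
- press: Green base of a small citrus press, fixed; plate 262 x 78 x 8 mm. Origin on the worktop under the spring's upright pivot pin (pin head 35 mm high), z up; +x is the direction in which the spring is pulled; the plate runs from x = -110 to +152 mm, 8 mm high. Brackets, steel bowl and lever stand at x < -15 mm, up to 98 mm high.
- slot_mid (a point): Middle of the anchor post's slot, 20 mm above the worktop, 102 mm from the pivot on the press's x axis. The brass post stands upright on that axis (y = 0), clamped up to 15 mm either way along x: just where is NOT measured, it must be felt or seen. Neck 8 mm in diameter, from 11 to 28 mm above the worktop; mushroom head 14 mm in diameter, top at 33 mm.
- eye (a point): Centre of the round eye at the end of the spring: wire ring lying level 20 mm above the worktop, 10.5 mm clear inside, 18.5 mm outside diameter, wire 4 mm thick. Its x axis points along the spring, away from the pivot, from whose axis it is 90 mm + stretch away. The spring moves in its level plane only; it cannot be lifted.
- spring_hook: Rigid hook-and-eye piece; origin at the centre of the hook's bend, 20 mm nearer the pivot than the eye. 5 mm wire, inside radius 7 mm, mouth open to the press's -y side. Seated, the post is 17 mm nearer the pivot than the eye. To let the post in sideways, stretch 7 to 13 mm more than seated: with less, the tip strikes the post; with more, the stem behind the hook.
- spring_stretch (a joint): Stretch of the spring in m, 0 slack (close wound). Pull: 2.4 N at first touch plus 100 N/m (7.4 N at 50 mm), plus a drag of 12 N per m/s. Over 58 mm the spring is spoiled. With the hook on the post it stays at 14 to 44 mm. The puller must not press on the hook with more than 15 N, nor the spring run back faster than 0.15 m/s.
- spring_swing (a joint): Swing of the spring about its pivot in rad, anticlockwise from above; 0 along the press's x axis, as with the hook on the post. It starts at 0.35 to 0.6 (the press's +y side) and stays where it is left. It can go from -0.15 to 0.8.
- puller: Loose spring puller, 0.12 kg, upright in its stand. Origin at the tip of its pin, z up along it. Steel pin 6 mm in diameter (z = 0 to 30 mm), round collar 26 mm in diameter (z = 30 to 34 mm), red handle 24 mm square, sides along its x and y (z = 34 to 96 mm). In use hold the pin tip about 12 mm above the worktop (base plate's top 8 mm, eye 20 mm).
- stand: Wooden stand block, fixed, 58 x 58 x 34 mm, origin under its centre on the worktop, z up, with an upright hole 13 mm in diameter through its middle. The puller's pin stands in it and its collar rests on the block's top, so that the puller's origin is 4 mm above the worktop.
- spice: Bystander: loose glass spice jar with dark cap, 41 mm in diameter, 105 mm high, origin under its centre.
- cup: Bystander: loose terracotta-coloured espresso cup, 64 x 91 x 50 mm, origin under its centre.
- lemon: Bystander: loose lemon, 71 x 53 x 51 mm, origin at its underside.
Not all that is in view belongs to the job. Leave any white look-alike of the stand alone.

How it is judged:
On the way, in this order (a step that is already met when the one before it is completed fails the run):
1. the puller is lifted out of its stand (height (world z) of puller above 0.04 m), for 0.1 s.
2. the spring is being stretched with the puller (value of joint spring_stretch above 0.012 m and contact force between puller and spring_hook above 1.5 N), for 0.2 s.
3. the hook sits on the post and holds the spring stretched, the puller clear of it (value of joint spring_stretch between 0.011 and 0.047 m and value of joint spring_swing between -0.05 and 0.05 rad and contact force between puller and spring_hook below 0.1 N and height (world z) of puller above 0.03 m), for 0.3 s.
At the end, for the whole second after the job is handed in: The hook bears on the anchor post with over 2.5 N and nothing else holds it: spring stretched 11 to 47 mm, within 0.05 rad of the press's x axis, at rest. The puller is released, still and upright (0.08 rad) in its stand, within 6 mm of the hole's axis, pin tip under 8 mm above the worktop (value of joint spring_stretch between 0.011 and 0.047 m and value of joint spring_swing between -0.05 and 0.05 rad and contact force between spring_hook and anything else above 2.5 N and contact force between puller and spring_hook below 0.1 N and horizontal distance between puller and stand below 0.006 m and height (world z) of puller below 0.008 m and angle between puller's own z axis and vertical below 0.08 rad and linear speed of puller below 0.02 m/s and velocity of joint spring_stretch between -0.02 and 0.02 m/s); the robot touches nothing.
It fails at once if the puller is forced against the spring's hook or eye with more than 15 N (contact force between puller and spring_hook above 15 N).
It fails at once if the spring snaps back (faster than 0.15 m/s) (velocity of joint spring_stretch below -0.15 m/s).
It fails at once if the spring is overstretched (more than 58 mm) (value of joint spring_stretch above 0.058 m).
It fails at once if the fingers touch the spring's hook or eye (contact force between the fingers and spring_hook above 0.5 N).
It fails at once if a bystander is moved more than 20 mm (distance of any of spice, cup, lemon from where it was at the start of the episode above 0.02 m).
It also fails if it takes over 72 s, if anything falls off the work surface, if the arm or the gripper's body presses on something with over 40 N, if the wrist force passes 120 N, or if a joint passes its speed limit or range.

### The arm

A 6-joint arm with a two-finger parallel gripper is mounted at the origin on a cart in front of the work surface, level with it; the furniture and walls round the work are solid. World frame = base frame: x ahead of the robot, y to its left, z up, the work surface at z = 0. Lengths are in m, angles in rad, forces in N, time in s.
With the tool pointing down it reaches from about 0.3 to 0.825 m from the base axis. Payload 5.4 kg.
Tool frame: the origin (TCP) lies midway between the tips of the shut fingers; the grasp point (between the pads) lies 19 mm behind it (bot.grasp_offset is the z of the grasp point in the tool frame, in m); z points along the fingers, y is the line along which they close (so a half turn about z gives the same grasp; the last joint's range is limited). The gripper opens to 92 mm and grips with 3 to 60 N. Pads are 20 mm wide; open, the fingers measure 128 mm over their backs; the gripper's body (75 mm by 189 mm) begins 69 mm behind the grasp point.
Start: joints at [-1.356, 0.158, 1.597, -0, 1.386, -0.21], TCP at [0.237, -0.524, 0.215] pointing down, gripper open.
Joint ranges: [-2.91, 2.91], [-0.94, 2.29], [0.18, 2.7], [-1.29, 4.43], [0.17, 2.64], [-3, 3]. Speed limits (rad/s): [2.57, 2.57, 3.14, 3.14, 3.14, 3.14].

### API

Orientations are given as a rotation vector (axis times angle).
In Python, from rig import bot gives the robot as it stands.
- The arm moves only by the tool step_arm, never from a script. Its argument "steps" is a list of rows, each a list of 7 numbers: the turn, a rotation vector about the tool's x, y, z in units of 5 degrees (1.0 is 5 degrees), then the shift along the tool's x, y, z in units of 25 mm (1.0 is 25 mm), then the finger opening in mm, from 0 to 91.9. A call has 1 to 5 rows; each row shifts and turns the commanded pose from where the row before left it, along the tool's axes as they then stand; what a row does not reach is not made up. A row lasts 1/8 s, in which the tool goes at most 62.5 mm and 10.7 degrees, less where a joint would pass 70% of its speed; a pose out of reach is approached as far as the arm can. A call is refused whole if a number of a shift passes 1 or a number of a turn 1, either way. A call with a gripper value outside its range is refused whole. The fingers move at their own pace and stop on an object; "grip_force" is the grip in N (left out, the last holds). Time passes only in rows, so rows that do not move let the fingers close. It gives the time, the measured TCP pose, the force, the opening and the grip force at its end, in the units of the state.
- bot.sense(): the state, without advancing time (a new reading comes with each control period).
- bot.camera(name): name is "side" or "top"; returns the picture (480x640x3 uint8, blue, green, red); there is no depth.
- bot.calibration(name): a dict with "K" (3x3 intrinsics, pixels), "distortion" ([k1, k2, p1, p2, k3] as OpenCV has them; the pictures are not rectified), "position" and "orientation" of the camera in the world. Camera axes: x right, y up, looking along -z (the intrinsics and any distortion apply to the point x, -y, -z); pixel columns grow to the right and rows downward; lengths in m; the calibration is good to about 2 mm. A picture is of the moment at which its call begins. calibration takes no time and is no camera call.
- bot.close_job(): hands the job in; it is judged then, once.
The state is a dict: "t": time; "joints": joint angles; "dq": joint speeds; "tau": joint torques, N m; "eef_pos": TCP position; "tool_rot": TCP orientation; "force": force on the tool from outside, world axes, zero at the start; "ft_torque": the same for the moment, N m; "width": finger opening in m; "grasp_force": force on a finger pad.
Only numpy, scipy, OpenCV 4.12 (cv2) and the standard library are available. Lean on these libraries where they do the work, as an engineer would, in place of code of your own. Each camera call takes 0.05 s, during which the arm holds its last target. There are 200 camera calls.

## Working session

There is one attempt and no reset: what is moved stays moved. The work goes in short steps, Python scripts to look and compute and a tool call to move; the robot and the scene stay as the last step left them, time stands still between calls to the robot, and variables do not carry over. Pictures are saved under pics/ and viewed, at most 10 in all, crops included, and the job is handed in when it is done.

Besides the shell and the picture viewer there is one more tool, called after "Call:" as name(argument=value, ...) on one line, values as JSON. step_arm: Moves the arm, as the interface text tells. Its arguments: {"type":"object","properties":{"steps":{"type":"array","items":{"type":"array","items":{"type":"number"}}},"grip_force":{"type":"number"}},"required":["steps"]}

```bash
ls; mkdir -p pics
python3 - <<'E'
from rig import bot
import cv2
for n in("top","side"):
    cv2.imwrite(f"pics/{n}0.png",bot.camera(n)); c=bot.calibration(n); print(n,c)
print(bot.sense())
E
```

```text
pics
top {'K': array([[573.84606828,   0.        , 322.52519402],
       [  0.        , 573.84606828, 232.77374098],
       [  0.        ,   0.        ,   1.        ]]), 'distortion': array([-0.15037348,  0.        ,  0.        ,  0.        ,  0.        ]), 'position': array([0.44354435, 0.01454215, 1.14588998]), 'orientation': array([ 0.10099626, -0.09590676, -1.59824092])}
side {'K': array([[596.68654452,   0.        , 326.80140758],
       [  0.        , 596.68654452, 238.05111107],
       [  0.        ,   0.        ,   1.        ]]), 'distortion': array([-0.07717306,  0.        ,  0.        ,  0.        ,  0.        ]), 'position': array([ 0.43492848, -0.92033305,  0.68835504]), 'orientation': array([ 0.97346949, -0.0704277 , -0.15351366])}
{'t': 0.1, 'joints': array([-1.35610045e+00,  1.58967192e-01,  1.59806605e+00, -5.00073282e-06,
        1.38619272e+00, -2.10123519e-01]), 'dq': array([-6.49247189e-04,  2.78056358e-04, -3.47190168e-03,  2.41375924e-04,
        6.71487395e-05, -2.64063190e-04]), 'tau': array([-1.40767161e-04, -3.86505032e+01, -3.22960246e+01,  7.03358324e-02,
        3.39414831e-02, -4.24310963e-05]), 'eef_pos': array([ 0.23683791, -0.52335992,  0.21374812]), 'tool_rot': array([-3.06939083e+00, -6.61955247e-01,  1.35788030e-05]), 'force': array([0.97407106, 0.25127479, 0.27520358]), 'ft_torque': array([-0.00500993,  0.00830156, -0.03922851]), 'grasp_force': 0.0, 'width': 0.09183110882724317}
```

View pics/top0.png

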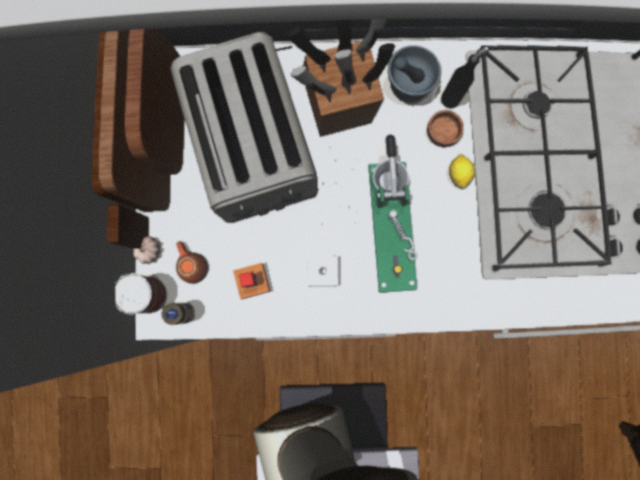

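View pics/side0.png

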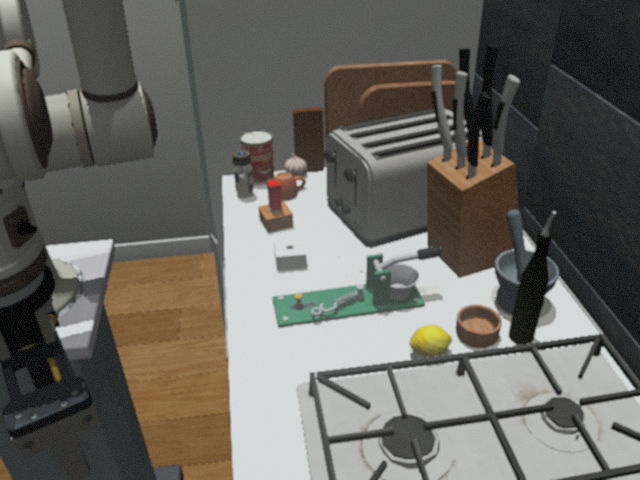

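The top view shows the red puller at (249,280) in the orange stand, with a white decoy at (323,271). The green press plate is around (394,228), the brass post at (397,268) and the eye near (412,255). 

Candidates for the puller and stand are the orange block (252,281), the white look-alike (323,271) and the terracotta cup (192,266). I choose the orange block with the red handle and will check it in a crop.

```bash
cat > h.py <<'E'
import numpy as np, cv2
from scipy.spatial.transform import Rotation as R
from rig import bot
def ray(n,uv):
    c=bot.calibration(n); p=cv2.undistortPoints(np.array(uv,float).reshape(-1,1,2),c["K"],c["distortion"]).reshape(-1,2)
    d=np.c_[p[:,0],-p[:,1],-np.ones(len(p))]
    return c["position"],R.from_rotvec(c["orientation"]).apply(d)
def onz(n,uv,z):
    o,d=ray(n,uv); return o+d*((z-o[2])/d[:,2])[:,None]
def proj(n,P):
    c=bot.calibration(n); q=R.from_rotvec(c["orientation"]).inv().apply(np.atleast_2d(P)-c["position"])
    q=q*[1,-1,-1]; return cv2.projectPoints(q,np.zeros(3),np.zeros(3),c["K"],c["distortion"])[0].reshape(-1,2)
def tri(ua,ub):
    (o1,d1),(o2,d2)=ray("top",ua),ray("side",ub); d1,d2=d1[0],d2[0]
    s=np.linalg.lstsq(np.c_[d1,-d2],o2-o1,rcond=None)[0]; a,b=o1+s[0]*d1,o2+s[1]*d2
    return (a+b)/2,np.linalg.norm(a-b)
def blobs(im,lo,hi,box,amin=8):
    x0,y0,x1,y1=box; m=cv2.inRange(cv2.cvtColor(im,cv2.COLOR_BGR2HSV),np.array(lo),np.array(hi)); k=np.zeros_like(m); k[y0:y1,x0:x1]=m[y0:y1,x0:x1]
    n,l,s,c=cv2.connectedComponentsWithStats(k); return k,[(s[i,4],c[i].round(2)) for i in range(1,n) if s[i,4]>=amin]
E
python3 - <<'E'
from h import *
t=cv2.imread("pics/top0.png"); s=cv2.imread("pics/side0.png")
def crop(im,x,y,w,h,f): return cv2.resize(im[y:y+h,x:x+w],(w*f,h*f),interpolation=cv2.INTER_CUBIC)
a=crop(t,365,195,60,100,6); b=crop(t,225,255,66,50,6)
cv=np.zeros((600,800,3),np.uint8); cv[:600,:360]=a; cv[:300,380:776]=b
b2=crop(s,265,270,100,60,4); cv[320:560,380:780]=b2
cv2.imwrite("pics/crop1.png",cv)
g,bl=blobs(t,(60,80,40),(90,255,255),(350,150,430,300)); print(bl)
cn=max(cv2.findContours(g,0,2)[0],key=cv2.contourArea); rc=cv2.boxPoints(cv2.minAreaRect(cn)); w=onz("top",rc,.008); print(rc,w,[np.linalg.norm(w[i]-w[i-1]) for i in range(4)])
o,bl=blobs(t,(5,100,80),(16,255,255),(225,255,280,305)); print(bl)
r1,bl=blobs(t,(0,180,60),(4,255,255),(225,255,280,305)); print("red",bl)
cn=max(cv2.findContours(o|r1,0,2)[0],key=cv2.contourArea); rc=cv2.minAreaRect(cn); w=onz("top",cv2.boxPoints(rc),.034); print(rc,w,w.mean(0),[np.linalg.norm(w[i]-w[i-1]) for i in range(4)])
cn=max(cv2.findContours(r1,0,2)[0],key=cv2.contourArea); rc=cv2.minAreaRect(cn); print(rc,onz("top",[rc[0]],.1))
y,bl=blobs(t,(18,120,80),(35,255,255),(380,250,415,290),3); print("post",bl,[onz("top",[c],.031) for _,c in bl])
y,bl=blobs(s,(15,120,80),(35,255,255),(280,280,320,315),3); print("post side",bl,[onz("side",[c],.027) for _,c in bl])
r,bl=blobs(s,(0,180,60),(5,255,255),(255,170,300,215)); print("red side",bl)
E
```

```text
[(np.int32(2787), array([391.55, 243.28])), (np.int32(38), array([406.37, 192.79])), (np.int32(44), array([381.55, 194.95]))]
[[368.72104 165.10515]
 [405.47275 162.08446]
 [415.87125 288.5996 ]
 [379.11954 291.6203 ]] [[ 0.7222326  -0.08188904  0.008     ]
 [ 0.7265667  -0.1572739   0.008     ]
 [ 0.46928805 -0.16567555  0.008     ]
 [ 0.46576886 -0.09234018  0.008     ]] [np.float64(0.2566766035065961), np.float64(0.0755093502097131), np.float64(0.25741580104143785), np.float64(0.07341975758058024)]
[(np.int32(643), array([252.17, 280.87]))]
red []
((251.1638946533203, 280.4896240234375), (28.85821533203125, 29.566787719726562), 75.0685806274414) [[0.51465019 0.19213979 0.034     ]
 [0.52796539 0.1360105  0.034     ]
 [0.47348151 0.12258446 0.034     ]
 [0.46019327 0.17840213 0.034     ]] [0.49407259 0.15728422 0.034     ] [np.float64(0.05616297105300874), np.float64(0.05768701923828454), np.float64(0.05611373973375529), np.float64(0.05737759885523398)]
((247.0, 274.0), (2.0, 4.0), 90.0) [[0.50307946 0.1562077  0.1       ]]
post [(np.int32(32), array([397.5, 268.5]))] [array([[ 0.50902271, -0.12782728,  0.031     ]])]
post side [(np.int32(15), array([298., 296.]))] [array([[ 0.50829757, -0.12434382,  0.027     ]])]
red side [(np.int32(48), array([273.04, 182.67]))]
```

View pics/crop1.png

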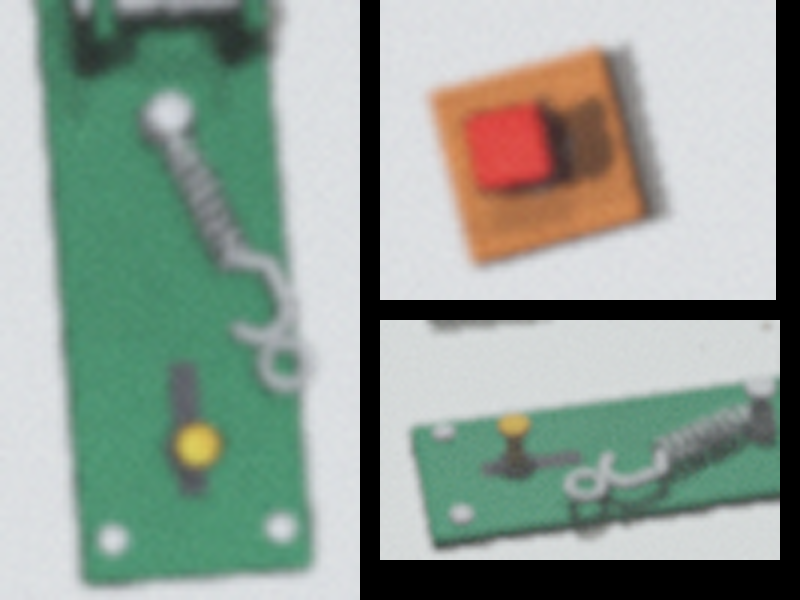

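The crop confirms the choice: a red square handle standing in the orange stand, turned about 15°. It also shows the pivot head at (393.3,213.3), the eye at (412.2,255.8) and the post head at (398,269).

Run:
```python
from h import *
t=cv2.imread("pics/top0.png"); s=cv2.imread("pics/side0.png")
h=cv2.cvtColor(t,cv2.COLOR_BGR2HSV); print(h[279,247],h[290,250])
def redm(im,box):
    H=cv2.cvtColor(im,cv2.COLOR_BGR2HSV); m=((H[...,0]<6)|(H[...,0]>172))&(H[...,1]>150)&(H[...,2]>60); k=np.zeros(m.shape,np.uint8); x0,y0,x1,y1=box; k[y0:y1,x0:x1]=m[y0:y1,x0:x1]; return k
k=redm(t,(225,255,280,305)); cn=max(cv2.findContours(k,0,1)[0],key=cv2.contourArea); rc=cv2.minAreaRect(cn); b=cv2.boxPoints(rc); w=onz("top",b,.1); print("red",k.sum(),rc,w,w.mean(0))
k2=redm(s,(255,170,300,215)); v,u=np.nonzero(k2); print("side red",u.min(),u.max(),v.min(),v.max(),u.mean(),v.mean())
piv=onz("top",[[393.3,213.3]],.034)[0]; eye=onz("top",[[412.2,255.8]],.02)[0]; post=onz("top",[[397.6,268.6]],.033)[0]
print(piv,eye,post,np.linalg.norm((eye-piv)[:2]),np.linalg.norm((post-piv)[:2]))
# side crop readings
for nm,px,py,z,pt in (("eye",588,483,.02,(412.2,255.8)),("post",514,424,.031,(397.6,268.6)),("piv",760,386,.034,(393.3,213.3))):
    q=((px-380)/4+265,(py-320)/4+270); print(nm,q,onz("side",[q],z)[0],tri([pt],[q]))
print("screws",onz("top",[[365+113/6,195+540/6],[365+282/6,195+527/6]],.009))
# stand edges by orange crop corners
c=np.array([[431,93],[600,47],[648,215],[478,265]],float); c=(c-[380,0])/6+[225,255]; w=onz("top",c,.034); print("stand",w,w.mean(0))
c=np.array([[40,0],[85,585],[312,568],[270,60]],float)/6+[365,195]; w=onz("top",c,.008); print("plate",w, np.arctan2(*(w[1]-w[0])[1::-1]),np.arctan2(*(w[2]-w[3])[1::-1]))
c=np.array([[467,113],[540,103],[553,183],[478,193]],float); c=(c-[380,0])/6+[225,255]; w=onz("top",c,.1); print("handle",w,w.mean(0))
```

```text
[  1 170 222] [ 12 149 173]
red 163 ((246.058837890625, 279.2353210449219), (13.096923828125, 12.611852645874023), 75.96376037597656) [[0.50274978 0.17212876 0.1       ]
 [0.50774311 0.14953546 0.1       ]
 [0.48439084 0.14410208 0.1       ]
 [0.47939954 0.16663746 0.1       ]] [0.49357082 0.15810094 0.1       ]
side red 267 279 179 186 273.0897435897436 182.89743589743588
[ 0.61750187 -0.12405647  0.034     ] [ 0.53379182 -0.15947136  0.02      ] [ 0.50870448 -0.12775867  0.033     ] 0.09089327457469175 0.10886036562710595
eye (317.0, 310.75) [ 0.53603967 -0.16020608  0.02      ] (array([ 0.53497566, -0.15963397,  0.0194514 ]), np.float64(0.002275937738143181))
post (298.5, 296.0) [ 0.50870189 -0.12930555  0.031     ] (array([ 0.50884463, -0.12813683,  0.0300298 ]), np.float64(6.743609427042496e-05))
piv (360.0, 286.5) [ 0.61732851 -0.12573709  0.034     ] (array([ 0.61768841, -0.12421185,  0.03274484]), np.float64(1.9509412660827414e-05))
screws [[ 0.47850943 -0.10210074  0.009     ]
 [ 0.48093646 -0.15830517  0.009     ]]
stand [[0.51435364 0.19147994 0.034     ]
 [0.5277842  0.13613799 0.034     ]
 [0.47304819 0.12162154 0.034     ]
 [0.45836987 0.17699787 0.034     ]] [0.49338898 0.15655933 0.034     ]
plate [[ 0.66020375 -0.08526255  0.008     ]
 [ 0.46403024 -0.09236656  0.008     ]
 [ 0.4670991  -0.1678346   0.008     ]
 [ 0.63753171 -0.1619065   0.008     ]] -3.105395626152635 -3.1068239569149942
handle [[0.50375229 0.17000109 0.1       ]
 [0.50620089 0.14757873 0.1       ]
 [0.48176248 0.14402303 0.1       ]
 [0.47931945 0.16699899 0.1       ]] [0.49275878 0.15715046 0.1       ]
```

```bash
cat >> h.py <<'E'
def pose():
    s=bot.sense(); M=R.from_rotvec(s["tool_rot"]).as_matrix(); return s["eef_pos"],M,np.degrees(np.arctan2(M[1,0],M[0,0])),s
def plan(pos,phi,n,width,p0=None,phi0=None):
    p,M,f,s=pose(); p=p if p0 is None else np.array(p0); f=f if phi0 is None else phi0
    d=(np.array(pos)-p)/n; df=(phi-f)/n
    print("from",p.round(4),round(f,2),"tilt",np.degrees(np.arccos(-M[2,2])).round(2))
    rows=[]
    for i in range(n):
        a=np.radians(f+df*i); x=np.array([np.cos(a),np.sin(a)]); y=np.array([np.sin(a),-np.cos(a)])
        rows.append([0,0,round(-df/5,2),round(d[:2]@x/.025,2),round(d[:2]@y/.025,2),round(-d[2]/.025,2),width])
    for i in range(0,n,5): print(str(rows[i:i+5]).replace(" ",""))
PIV=np.array([.6176,-.1241]); AX=np.array([-.99937,-.0355]); AY=np.array([.0355,-.99937])
def press(r,sw): return PIV+r*(np.cos(sw)*AX+np.sin(sw)*AY)
E
python3 - <<'E'
from h import *
print(onz("top",[[232,219],[252,214],[300,200]],0.01), press(.09,.365),press(.109,0))
plan([.4935,.157,.15],103,30,60)
E
```

```text
[[0.61950836 0.19720015 0.01      ]
 [0.62840583 0.15664113 0.01      ]
 [0.65391081 0.05943882 0.01      ]] [ 0.53472228 -0.15918972] [ 0.50866867 -0.1279695 ]
from [ 0.2368 -0.5234  0.2137] 24.34 tilt 0.09
[[0,0,np.float64(-0.52),np.float64(0.69),np.float64(-0.69),np.float64(0.08),60],[0,0,np.float64(-0.52),np.float64(0.72),np.float64(-0.65),np.float64(0.08),60],[0,0,np.float64(-0.52),np.float64(0.75),np.float64(-0.62),np.float64(0.08),60],[0,0,np.float64(-0.52),np.float64(0.77),np.float64(-0.59),np.float64(0.08),60],[0,0,np.float64(-0.52),np.float64(0.8),np.float64(-0.55),np.float64(0.08),60]]
[[0,0,np.float64(-0.52),np.float64(0.82),np.float64(-0.51),np.float64(0.08),60],[0,0,np.float64(-0.52),np.float64(0.85),np.float64(-0.47),np.float64(0.08),60],[0,0,np.float64(-0.52),np.float64(0.87),np.float64(-0.43),np.float64(0.08),60],[0,0,np.float64(-0.52),np.float64(0.89),np.float64(-0.39),np.float64(0.08),60],[0,0,np.float64(-0.52),np.float64(0.9),np.float64(-0.35),np.float64(0.08),60]]
[[0,0,np.float64(-0.52),np.float64(0.92),np.float64(-0.31),np.float64(0.08),60],[0,0,np.float64(-0.5
[... 772 characters left out ...]
,0,np.float64(-0.52),np.float64(0.95),np.float64(0.17),np.float64(0.08),60],[0,0,np.float64(-0.52),np.float64(0.95),np.float64(0.21),np.float64(0.08),60],[0,0,np.float64(-0.52),np.float64(0.94),np.float64(0.26),np.float64(0.08),60],[0,0,np.float64(-0.52),np.float64(0.92),np.float64(0.3),np.float64(0.08),60]]
[[0,0,np.float64(-0.52),np.float64(0.91),np.float64(0.34),np.float64(0.08),60],[0,0,np.float64(-0.52),np.float64(0.89),np.float64(0.38),np.float64(0.08),60],[0,0,np.float64(-0.52),np.float64(0.87),np.float64(0.42),np.float64(0.08),60],[0,0,np.float64(-0.52),np.float64(0.85),np.float64(0.46),np.float64(0.08),60],[0,0,np.float64(-0.52),np.float64(0.83),np.float64(0.5),np.float64(0.08),60]]
```

Call:
step_arm(steps=[[0,0,-0.5,0.7,-0.7,0.08,60],[0,0,-0.5,0.7,-0.65,0.08,60],[0,0,-0.5,0.75,-0.6,0.08,60],[0,0,-0.5,0.75,-0.6,0.08,60],[0,0,-0.5,0.8,-0.55,0.08,60]], grip_force=20)

```text
t: 0.72
eef_pos: [0.2798, -0.4097, 0.204]
tool_rot: [-2.979, -0.994, -0.0]
force: [-0.8, -0.4, 0.5]
width: 0.0598
grasp_force: 0.0
```

Call:
step_arm(steps=[[0,0,-0.5,0.8,-0.5,0.05,60],[0,0,-0.5,0.85,-0.45,0.05,60],[0,0,-0.5,0.85,-0.45,0.05,60],[0,0,-0.5,0.9,-0.4,0.05,60],[0,0,-0.5,0.9,-0.35,0.05,60]])

```text
t: 1.35
eef_pos: [0.3244, -0.2974, 0.1983]
tool_rot: [2.853, 1.315, 0.0]
force: [0.4, 0.1, 0.2]
width: 0.0604
grasp_force: 0.0
```

Call:
step_arm(steps=[[0,0,-0.5,0.9,-0.3,0.05,60],[0,0,-0.5,0.95,-0.25,0.05,60],[0,0,-0.5,0.95,-0.25,0.05,60],[0,0,-0.5,0.95,-0.2,0.05,60],[0,0,-0.5,0.95,-0.15,0.05,60]])

```text
t: 1.98
eef_pos: [0.3694, -0.185, 0.192]
tool_rot: [2.693, 1.618, 0.0]
force: [-0.1, 0.6, -0.2]
width: 0.0602
grasp_force: 0.0
```

Call:
step_arm(steps=[[0,0,-0.5,0.95,-0.1,0,60],[0,0,-0.5,0.95,-0.05,0,60],[0,0,-0.5,0.95,0,0,60],[0,0,-0.5,0.95,0,0,60],[0,0,-0.5,0.95,0.1,0,60]])

```text
t: 2.6
eef_pos: [0.4149, -0.0751, 0.1921]
tool_rot: [2.501, 1.901, 0.0]
force: [0.1, -0.0, -0.1]
width: 0.06
grasp_force: 0.0
```

Call:
step_arm(steps=[[0,0,-0.5,0.95,0.1,0,60],[0,0,-0.5,0.95,0.15,0,60],[0,0,-0.5,0.95,0.2,0,60],[0,0,-0.5,0.95,0.25,0,60],[0,0,-0.5,0.9,0.3,0,60]])

```text
t: 3.22
eef_pos: [0.4612, 0.0361, 0.1921]
tool_rot: [2.279, 2.163, 0.0]
force: [-0.2, -0.6, -0.0]
width: 0.0599
grasp_force: 0.0
```

```bash
sed -i 's/rows.append(\(.*\))$/rows.append([float(v) for v in \1])/' h.py; python3 -c "
from h import *
plan([.4935,.157,.16],103,6,60)"
```

```text
from [0.4612 0.0361 0.1921] 87.0 tilt 0.01
[[0.0,0.0,-0.53,0.82,0.17,0.21,60.0],[0.0,0.0,-0.53,0.81,0.21,0.21,60.0],[0.0,0.0,-0.53,0.8,0.25,0.21,60.0],[0.0,0.0,-0.53,0.78,0.28,0.21,60.0],[0.0,0.0,-0.53,0.77,0.32,0.21,60.0]]
[[0.0,0.0,-0.53,0.75,0.36,0.21,60.0]]
```

Call:
step_arm(steps=[[0,0,-0.53,0.82,0.17,0.2,60],[0,0,-0.53,0.81,0.21,0.2,60],[0,0,-0.53,0.8,0.25,0.2,60],[0,0,-0.53,0.78,0.28,0.2,60],[0,0,-0.53,0.77,0.32,0.2,60]])

```text
t: 3.85
eef_pos: [0.4881, 0.1367, 0.1669]
tool_rot: [2.014, 2.411, -0.0]
force: [-0.8, -0.3, 0.2]
width: 0.0597
grasp_force: 0.0
```

Call:
step_arm(steps=[[0,0,-0.53,0.75,0.36,0.2,60],[0,0,0,0,0,0,60],[0,0,0,0,0,0,60]])

```text
t: 4.22
eef_pos: [0.4937, 0.1552, 0.1622]
tool_rot: [1.961, 2.454, -0.001]
force: [-1.3, 0.3, 0.9]
width: 0.0597
grasp_force: 0.0
```

```bash
python3 -c "
from h import *
plan([.4935,.157,.044],103,10,60)
im=bot.camera('side');cv2.imwrite('pics/s1.png',cv2.resize(im[100:260,200:400],(800,640))[:600])"
```

```text
from [0.4937 0.1552 0.1622] 102.73 tilt 0.02
[[0.0,0.0,-0.01,0.01,0.0,0.47,60.0],[0.0,0.0,-0.01,0.01,0.0,0.47,60.0],[0.0,0.0,-0.01,0.01,0.0,0.47,60.0],[0.0,0.0,-0.01,0.01,0.0,0.47,60.0],[0.0,0.0,-0.01,0.01,0.0,0.47,60.0]]
[[0.0,0.0,-0.01,0.01,0.0,0.47,60.0],[0.0,0.0,-0.01,0.01,0.0,0.47,60.0],[0.0,0.0,-0.01,0.01,0.0,0.47,60.0],[0.0,0.0,-0.01,0.01,0.0,0.47,60.0],[0.0,0.0,-0.01,0.01,0.0,0.47,60.0]]
```

View pics/s1.png

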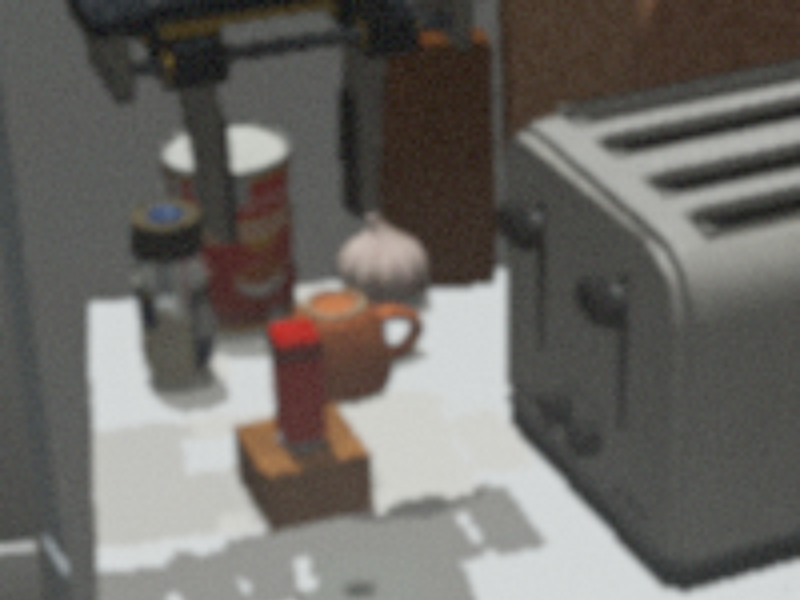

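The side view shows the open fingers straddling the red handle (crop about (297,380)), centred above it, with the cup and spice jar clear behind. I'll descend and grip.

Call:
step_arm(steps=[[0,0,0,0,0,0.5,60],[0,0,0,0.07,0,0.5,60],[0,0,0,0,0,0.5,60],[0,0,0,0,0,0.5,60],[0,0,0,0,0,0.5,60]])

```text
t: 4.9
eef_pos: [0.4934, 0.1571, 0.0985]
tool_rot: [-1.961, -2.454, 0.001]
force: [0.4, 0.2, -0.1]
width: 0.06
grasp_force: 0.0
```

Call:
step_arm(steps=[[0,0,0,0,0,0.5,60],[0,0,0,0,0,0.5,60],[0,0,0,0,0,0.5,60],[0,0,0,0,0,0.4,60],[0,0,0,0,0,0.3,60]])

```text
t: 5.52
eef_pos: [0.4934, 0.1572, 0.0439]
tool_rot: [-1.961, -2.454, 0.0]
force: [0.4, 0.0, -0.3]
width: 0.0599
grasp_force: 0.0
```

Call:
step_arm(steps=[[0,0,0,0,0,0,60],[0,0,0,0,0,0,40],[0,0,0,0,0,0,30],[0,0,0,0,0,0,20],[0,0,0,0,0,0,15]], grip_force=20)

```text
t: 6.15
eef_pos: [0.4936, 0.1572, 0.0448]
tool_rot: [1.961, 2.454, 0.0]
force: [0.0, -0.3, 0.6]
width: 0.024
grasp_force: 20.0
```

Call:
step_arm(steps=[[0,0,0,0,0,0,5],[0,0,0,0,0,0,5],[0,0,0,0,0,0,5]], grip_force=45)

```text
t: 6.52
eef_pos: [0.4936, 0.1572, 0.0448]
tool_rot: [1.961, 2.454, 0.0]
force: [-0.9, -0.2, 1.8]
width: 0.0238
grasp_force: 45.0
```

```bash
python3 -c "
from h import *
p,M,f,s=pose();print(p,f,s['width'],s['force'],s['grasp_force'])"
```

```text
[0.49362142 0.15716898 0.04475076] 102.74075200735454 0.02383889242104932 [-0.92889399 -0.24677683  1.82448024] 45.00036120414734
```

Call:
step_arm(steps=[[0,0,0,0,0,-0.4,5],[0,0,0,0,0,-0.8,5],[0,0,0,0,0,-1,5],[0,0,0,0,0,-1,5],[0,0,0,0,0,-0.8,5]])

```text
t: 7.15
eef_pos: [0.4938, 0.1573, 0.1461]
tool_rot: [1.961, 2.454, 0.001]
force: [0.2, -0.8, -0.4]
width: 0.0239
grasp_force: 45.0
```

```bash
python3 -c "
from h import *
plan([.5347,-.1592,.130],92,20,5)"
```

```text
from [0.4938 0.1573 0.1461] 102.74 tilt 0.06
[[0.0,0.0,0.11,-0.64,-0.06,0.03,5.0],[0.0,0.0,0.11,-0.64,-0.05,0.03,5.0],[0.0,0.0,0.11,-0.64,-0.05,0.03,5.0],[0.0,0.0,0.11,-0.64,-0.04,0.03,5.0],[0.0,0.0,0.11,-0.64,-0.04,0.03,5.0]]
[[0.0,0.0,0.11,-0.64,-0.03,0.03,5.0],[0.0,0.0,0.11,-0.64,-0.02,0.03,5.0],[0.0,0.0,0.11,-0.64,-0.02,0.03,5.0],[0.0,0.0,0.11,-0.64,-0.01,0.03,5.0],[0.0,0.0,0.11,-0.64,-0.01,0.03,5.0]]
[[0.0,0.0,0.11,-0.64,0.0,0.03,5.0],[0.0,0.0,0.11,-0.64,0.01,0.03,5.0],[0.0,0.0,0.11,-0.64,0.01,0.03,5.0],[0.0,0.0,0.11,-0.64,0.02,0.03,5.0],[0.0,0.0,0.11,-0.64,0.02,0.03,5.0]]
[[0.0,0.0,0.11,-0.64,0.03,0.03,5.0],[0.0,0.0,0.11,-0.64,0.04,0.03,5.0],[0.0,0.0,0.11,-0.64,0.04,0.03,5.0],[0.0,0.0,0.11,-0.64,0.05,0.03,5.0],[0.0,0.0,0.11,-0.64,0.05,0.03,5.0]]
```

Call:
step_arm(steps=[[0,0,0.1,-0.5,-0.05,0,5],[0,0,0.1,-0.65,-0.05,0,5],[0,0,0.1,-0.65,-0.05,0,5],[0,0,0.1,-0.65,-0.05,0,5],[0,0,0.1,-0.65,-0.04,0,5]])

```text
t: 7.78
eef_pos: [0.5033, 0.0787, 0.1442]
tool_rot: [-2.015, -2.409, 0.001]
force: [-0.0, 0.2, -0.7]
width: 0.0237
grasp_force: 45.0
```

Call:
step_arm(steps=[[0,0,0.1,-0.65,-0.03,0,5],[0,0,0.1,-0.65,-0.02,0,5],[0,0,0.1,-0.65,-0.02,0,5],[0,0,0.1,-0.65,-0.01,0,5],[0,0,0.1,-0.65,0,0,5]])

```text
t: 8.4
eef_pos: [0.5146, -0.0015, 0.1446]
tool_rot: [2.067, 2.366, 0.0]
force: [0.6, 0.1, -1.8]
width: 0.0238
grasp_force: 45.0
```

Call:
step_arm(steps=[[0,0,0.1,-0.65,0,0,5],[0,0,0.1,-0.65,0,0,5],[0,0,0.1,-0.65,0,0,5],[0,0,0.1,-0.65,0.02,0,5],[0,0,0.1,-0.65,0.02,0,5]])

```text
t: 9.02
eef_pos: [0.5251, -0.0821, 0.1446]
tool_rot: [-2.118, -2.32, -0.0]
force: [-0.4, 0.5, -1.1]
width: 0.024
grasp_force: 45.0
```

Call:
step_arm(steps=[[0,0,0.1,-0.65,0.03,0,5],[0,0,0.1,-0.65,0.04,0,5],[0,0,0.1,-0.65,0.04,0,5],[0,0,0.1,-0.5,0.05,0,5],[0,0,0.1,-0.4,0.05,0,5]])

```text
t: 9.65
eef_pos: [0.5358, -0.1524, 0.1446]
tool_rot: [-2.169, -2.273, -0.0]
force: [-0.3, 0.2, -0.1]
width: 0.0239
grasp_force: 45.0
```

```bash
python3 -c "
from h import *
plan([.5347,-.1592,.081],92,5,5)"
```

```text
from [ 0.5358 -0.1524  0.1446] 92.69 tilt 0.01
[[0.0,0.0,0.03,-0.05,-0.01,0.51,5.0],[0.0,0.0,0.03,-0.05,-0.01,0.51,5.0],[0.0,0.0,0.03,-0.05,-0.01,0.51,5.0],[0.0,0.0,0.03,-0.05,-0.01,0.51,5.0],[0.0,0.0,0.03,-0.05,-0.01,0.51,5.0]]
```

Call:
step_arm(steps=[[0,0,0.1,0,0,0.5,5],[0,0,0,0,0,0.5,5],[0,0,0,0,0,0.5,5],[0,0,0,0,0,0.5,5],[0,0,0,0,0,0.5,5]])

```text
t: 10.28
eef_pos: [0.5355, -0.1514, 0.0811]
tool_rot: [-2.177, -2.264, 0.0]
force: [-0.2, 0.2, -1.2]
width: 0.0238
grasp_force: 45.0
```

Call:
step_arm(steps=[[0,0,0,0,0,0,5],[0,0,0,0,0,0,5]])

```text
t: 10.52
eef_pos: [0.5359, -0.1518, 0.0824]
tool_rot: [2.177, 2.264, 0.0]
force: [0.6, -0.4, -1.8]
width: 0.0236
grasp_force: 45.0
```

```bash
python3 -c "
from h import *
plan([.5347,-.1592,.081],92,2,5)
s=bot.camera('side');t=bot.camera('top')
cv2.imwrite('pics/s2r.png',s);cv2.imwrite('pics/t2r.png',t)
a=cv2.resize(s[260:330,270:370],(800,560),interpolation=cv2.INTER_CUBIC);cv2.imwrite('pics/s2.png',a)
p=pose()[0]
print('tip',proj('side',p-[0,0,.0408]),'collar',proj('side',p-[0,0,.0108]),'eye',proj('side',[.5347,-.1592,.02]))"
```

```text
from [ 0.5359 -0.1518  0.0824] 92.24 tilt 0.04
[[0.0,0.0,0.02,-0.15,-0.03,0.03,5.0],[0.0,0.0,0.02,-0.15,-0.03,0.03,5.0]]
tip [[316.08301535 297.65369601]] collar [[315.72781783 283.68923209]] eye [[316.13056496 310.45313601]]
```

View pics/s2.png

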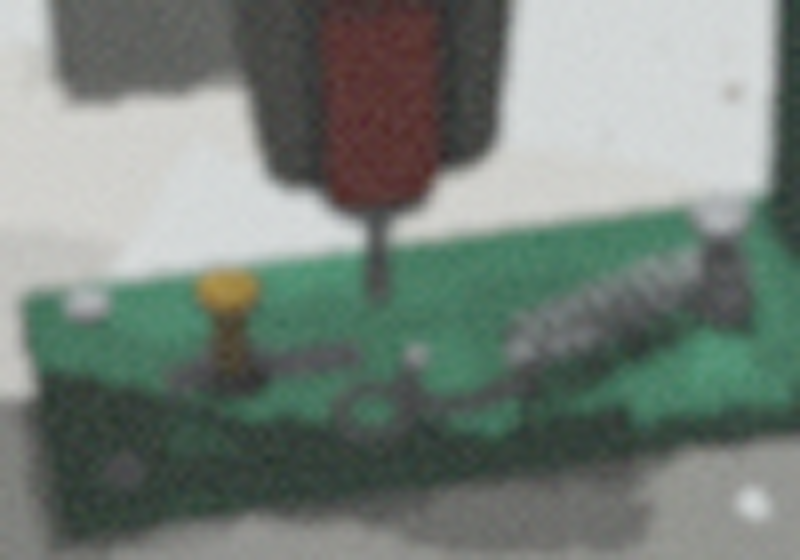

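Call:
step_arm(steps=[[0,0,0.05,-0.15,-0.04,0,5],[0,0,0,-0.16,-0.04,0.2,5],[0,0,0,0,0,0.2,5],[0,0,0,0,0,0.15,5],[0,0,0,0,0,0,5]])

```text
t: 11.25
eef_pos: [0.5335, -0.1592, 0.0678]
tool_rot: [-2.182, -2.259, 0.0]
force: [0.1, -0.5, -0.7]
width: 0.0237
grasp_force: 45.0
```

Call:
step_arm(steps=[[0,0,0,0,0,0,5],[0,0,0,0,0,0,5]])

```text
t: 11.5
eef_pos: [0.5341, -0.1595, 0.0686]
tool_rot: [2.182, 2.259, 0.0]
force: [-0.2, -0.8, -2.1]
width: 0.0239
grasp_force: 45.0
```

```bash
python3 -c "
from h import *
plan([.5341,-.1596,.0528],92,5,5)
s=np.mean([bot.camera('side') for _ in range(4)],0).astype(np.uint8)
a=cv2.resize(s[285:325,290:345],(825,600),interpolation=cv2.INTER_CUBIC)[:,:800];cv2.imwrite('pics/s3.png',a)
p=pose()[0]
print('tip',proj('side',p-[0,0,.0408]),'eye',proj('side',[.5347,-.1592,.02]))"
```

```text
from [ 0.5341 -0.1595  0.0686] 92.0 tilt 0.02
[[0.0,0.0,-0.0,-0.0,0.0,0.13,5.0],[0.0,0.0,-0.0,-0.0,0.0,0.13,5.0],[0.0,0.0,-0.0,-0.0,0.0,0.13,5.0],[0.0,0.0,-0.0,-0.0,0.0,0.13,5.0],[0.0,0.0,-0.0,-0.0,0.0,0.13,5.0]]
tip [[315.64724756 307.17091565]] eye [[316.13056496 310.45313601]]
```

View pics/s3.png

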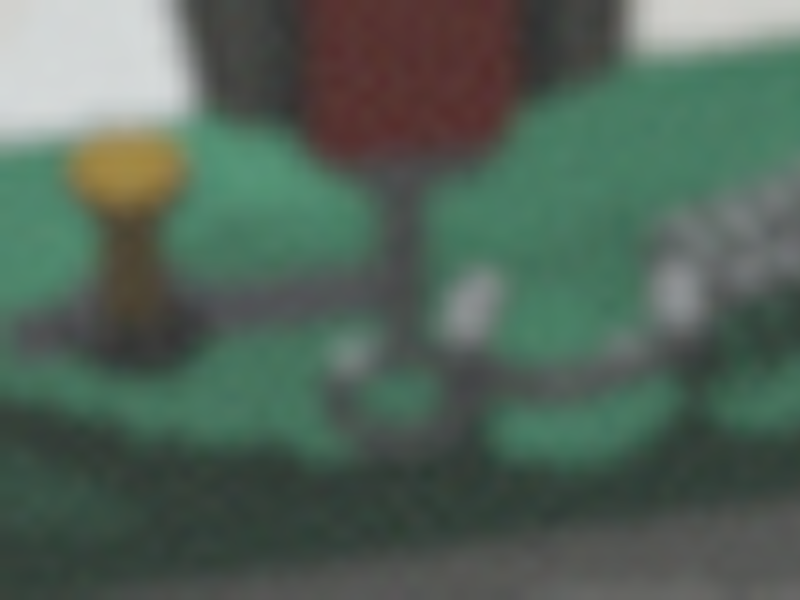

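The crop shows the pin at x≈401 directly above the eye ring, whose centre is at (402,398), so they are aligned. I'll lower it gently.

Call:
step_arm(steps=[[0,0,0,0,0,0.1,5],[0,0,0,0,0,0.1,5],[0,0,0,0,0,0.08,5],[0,0,0,0,0,0,5]])

```text
t: 12.2
eef_pos: [0.5337, -0.1594, 0.061]
tool_rot: [-2.182, -2.259, 0.0]
force: [0.1, 0.2, -1.6]
width: 0.0235
grasp_force: 45.0
```

Call:
step_arm(steps=[[0,0,0,0,0,0.04,5],[0,0,0,0,0,0,5]])

```text
t: 12.45
eef_pos: [0.5339, -0.1595, 0.0603]
tool_rot: [-2.183, -2.26, 0.0]
force: [0.5, -0.9, -2.1]
width: 0.0239
grasp_force: 45.0
```

Call:
step_arm(steps=[[0,0,0,0,0,0.06,5],[0,0,0,0,0,0,5]])

```text
t: 12.7
eef_pos: [0.5338, -0.1595, 0.0587]
tool_rot: [-2.182, -2.26, 0.0]
force: [0.4, -0.2, -1.8]
width: 0.0236
grasp_force: 45.0
```

Call:
step_arm(steps=[[0,0,0,0,0,0.12,5],[0,0,0,0,0,0.12,5],[0,0,0,0,0,0,5]])

```text
t: 13.08
eef_pos: [0.5336, -0.1593, 0.0524]
tool_rot: [-2.182, -2.259, 0.0]
force: [0.8, 0.0, -0.4]
width: 0.0238
grasp_force: 45.0
```

```bash
python3 -c "
from h import *
p=pose()[0];print(pose()[3]['force'])
d=p[:2]-PIV; print(p,d@AX,d@AY,np.hypot(*d),np.arctan2(d@AY,d@AX))
a=press(.090+.0022,.365); b=press(.108,.365); print(a,b)
plan([*b,p[2]],92,8,5)"
```

```text
[ 0.80577844  0.00507037 -0.43759858]
[ 0.533584   -0.15932897  0.05238127] 0.08521369609693502 0.032224206516997464 0.09110306317040555 0.36153609629155775
[ 0.53269638 -0.16004747] [ 0.51814674 -0.16620767]
from [ 0.5336 -0.1593  0.0524] 91.99 tilt 0.05
[[0.0,0.0,-0.0,-0.03,-0.08,-0.0,5.0],[0.0,0.0,-0.0,-0.03,-0.08,-0.0,5.0],[0.0,0.0,-0.0,-0.03,-0.08,-0.0,5.0],[0.0,0.0,-0.0,-0.03,-0.08,-0.0,5.0],[0.0,0.0,-0.0,-0.03,-0.08,-0.0,5.0]]
[[0.0,0.0,-0.0,-0.03,-0.08,-0.0,5.0],[0.0,0.0,-0.0,-0.03,-0.08,-0.0,5.0],[0.0,0.0,-0.0,-0.03,-0.08,-0.0,5.0]]
```

Call:
step_arm(steps=[[0,0,0,-0.04,-0.09,0,5],[0,0,0,-0.04,-0.11,0,5],[0,0,0,-0.05,-0.13,0,5],[0,0,0,-0.05,-0.13,0,5],[0,0,0,0,0,0,5]])

```text
t: 13.7
eef_pos: [0.5227, -0.1645, 0.053]
tool_rot: [2.183, 2.259, 0.001]
force: [2.8, 0.7, -1.4]
width: 0.0238
grasp_force: 45.0
```

Call:
step_arm(steps=[[0,0,0,-0.05,-0.13,0,5],[0,0,0,-0.05,-0.13,0,5],[0,0,0,0,0,0,5],[0,0,0,0,0,0,5]])

```text
t: 14.2
eef_pos: [0.5163, -0.1672, 0.0529]
tool_rot: [2.183, 2.259, 0.0]
force: [4.0, 1.3, -0.4]
width: 0.0239
grasp_force: 45.0
```

```bash
cat >> h.py <<'E'
def rep():
    p,M,f,s=pose(); d=p[:2]-PIV; F=np.array(s['force'])
    print("p",p.round(4),"r",np.hypot(*d).round(4),"sw",np.arctan2(d@AY,d@AX).round(3),"F along/lat/z",(F[:2]@AX).round(2),(F[:2]@AY).round(2),F[2].round(2),"phi",f.round(2),"ftq",s['ft_torque'].round(2))
E
python3 -c "
from h import *
rep()
s=np.mean([bot.camera('side') for _ in range(4)],0).astype(np.uint8)
a=cv2.resize(s[270:335,280:370],(800,578),interpolation=cv2.INTER_CUBIC);cv2.imwrite('pics/s4.png',a);rep()"
```

```text
p [ 0.5163 -0.1672  0.0529] r 0.1101 sw 0.366 F along/lat/z -4.04 -1.14 -0.4 phi 91.98 ftq [ 0.33 -0.87 -0.  ]
p [ 0.5163 -0.1671  0.0529] r 0.1101 sw 0.366 F along/lat/z -2.77 -1.67 -1.4 phi 91.99 ftq [ 0.27 -0.91 -0.02]
```

View pics/s4.png

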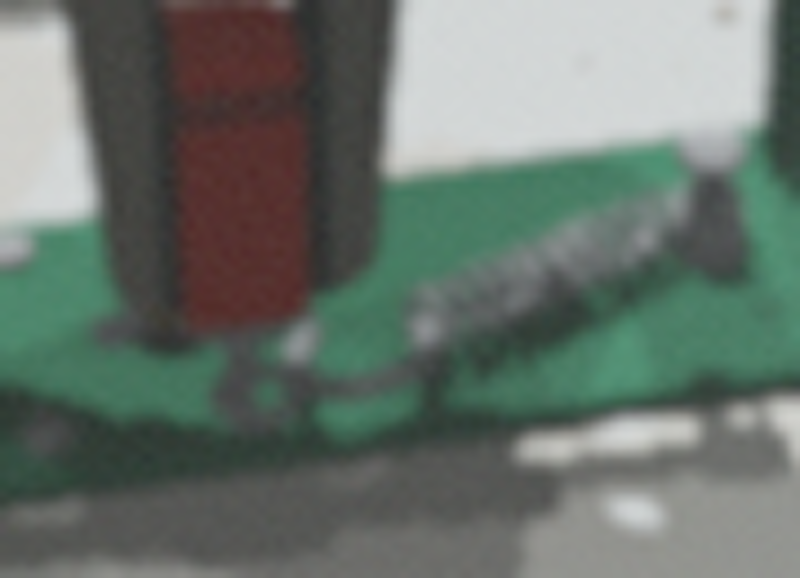

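The crop shows the pin inside the eye ring (at about (255,390)) with the spring coils opened. I'll pull on to the passing stretch.

Call:
step_arm(steps=[[0,0,0,-0.04,-0.12,0,5],[0,0,0,-0.05,-0.12,0,5],[0,0,0,-0.04,-0.12,0,5],[0,0,0,-0.05,-0.12,0,5],[0,0,0,-0.04,-0.12,0,5]])

```text
t: 15.02
eef_pos: [0.5015, -0.1732, 0.053]
tool_rot: [2.182, 2.259, 0.001]
force: [5.3, 2.7, -0.6]
width: 0.0241
grasp_force: 45.0
```

Call:
step_arm(steps=[[0,0,0,-0.05,-0.12,0,5],[0,0,0,-0.04,-0.12,0,5],[0,0,0,-0.05,-0.12,0,5],[0,0,0,0,0,0,5],[0,0,0,0,0,0,5]])

```text
t: 15.65
eef_pos: [0.4929, -0.1769, 0.0531]
tool_rot: [2.182, 2.259, 0.002]
force: [4.9, 2.8, -0.8]
width: 0.0235
grasp_force: 45.0
```

```bash
cat > arc.py <<'E'
from h import *
import sys
r1,sw1,n=float(sys.argv[1]),float(sys.argv[2]),int(sys.argv[3])
rep(); p,M,f,s=pose(); d=p[:2]-PIV; r0,sw0=np.hypot(*d),np.arctan2(d@AY,d@AX)
a=np.radians(f); x=np.array([np.cos(a),np.sin(a)]); y=np.array([np.sin(a),-np.cos(a)])
q=[press(r0+(r1-r0)*i/n,sw0+(sw1-sw0)*i/n) for i in range(n+1)]
print([(round(float((q[i+1]-q[i])@x/.025),2),round(float((q[i+1]-q[i])@y/.025),2)) for i in range(n)])
E
python3 arc.py .138 0.12 10
```

```text
p [ 0.4929 -0.1769  0.0531] r 0.1354 sw 0.365 F along/lat/z -5.03 -2.58 -0.75 phi 91.97 ftq [ 0.52 -1.41 -0.07]
[(0.12, -0.06), (0.12, -0.05), (0.12, -0.05), (0.13, -0.05), (0.13, -0.04), (0.13, -0.04), (0.13, -0.04), (0.13, -0.03), (0.13, -0.03), (0.13, -0.03)]
```

Call:
step_arm(steps=[[0,0,0,0.12,-0.06,0,5],[0,0,0,0.12,-0.06,0,5],[0,0,0,0.12,-0.05,0,5],[0,0,0,0.12,-0.05,0,5],[0,0,0,0.13,-0.04,0,5]])

```text
t: 16.27
eef_pos: [0.4861, -0.1621, 0.0532]
tool_rot: [2.182, 2.258, 0.002]
force: [5.8, 1.3, -2.2]
width: 0.0236
grasp_force: 45.0
```

Call:
step_arm(steps=[[0,0,0,0.13,-0.04,0,5],[0,0,0,0,0,0,5],[0,0,0,0,0,0,5]])

```text
t: 16.65
eef_pos: [0.4851, -0.159, 0.0533]
tool_rot: [2.181, 2.258, 0.002]
force: [6.1, 1.5, -1.5]
width: 0.0238
grasp_force: 45.0
```

```bash
cat > avg.py <<'E'
from h import *
rep(); S=[];I=[]
for i in range(8): I.append(bot.camera('side')); s=bot.sense(); S.append(np.r_[s['force'],s['ft_torque']])
m=np.mean(S,0); print("avg along/lat/z",(m[:2]@AX).round(2),(m[:2]@AY).round(2),m[2].round(2),"|F|",np.hypot(*m[:2]).round(2),m[3:].round(3))
s=np.mean(I,0).astype(np.uint8); cv2.imwrite('pics/avg.png',s)
E
python3 avg.py; python3 -c "
from h import *
s=cv2.imread('pics/avg.png'); t=np.mean([bot.camera('top') for _ in range(4)],0).astype(np.uint8)
a=cv2.resize(s[275:335,275:365],(800,533),interpolation=cv2.INTER_CUBIC);cv2.imwrite('pics/s5.png',a)
p=pose()[0]; q=proj('side',[p-[0,0,.0408],p-[0,0,.0108],[*press(.109,0),.033],[*press(.109,0),.011]]); print(q,(q-[275,275])*8.89)
"; python3 arc.py .1375 0 8
```

```text
p [ 0.4851 -0.159   0.0533] r 0.137 sw 0.222 F along/lat/z -6.13 -1.24 -1.45 phi 91.97 ftq [ 0.33 -1.52 -0.01]
avg along/lat/z -6.27 -1.5 -1.72 |F| 6.45 [ 0.325 -1.516 -0.01 ]
[[287.23839411 317.07997865]
 [286.38182294 303.53060653]
 [298.34289431 294.61373507]
 [298.80655659 304.38627289]] [[108.79932365 374.09101019]
 [101.18440592 253.63709206]
 [207.51833044 174.36610478]
 [211.64028808 261.24396597]]
p [ 0.4851 -0.1591  0.0533] r 0.137 sw 0.223 F along/lat/z -7.01 -1.03 -1.15 phi 91.97 ftq [ 0.32 -1.49 -0.04]
[(0.15, -0.03), (0.15, -0.03), (0.15, -0.03), (0.15, -0.02), (0.15, -0.02), (0.15, -0.01), (0.15, -0.01), (0.15, -0.0)]
```

View pics/s5.png

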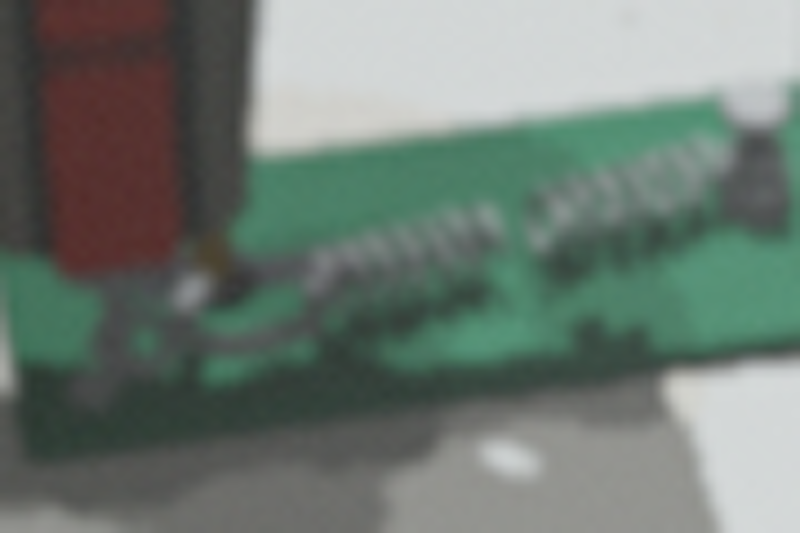

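Call:
step_arm(steps=[[0,0,0,-0.01,-0.06,0,5],[0,0,0,-0.01,-0.05,0,5],[0,0,0,0.12,-0.03,0,5],[0,0,0,0.12,-0.03,0,5],[0,0,0,0,0,0,5]])

```text
t: 17.88
eef_pos: [0.4808, -0.1537, 0.0533]
tool_rot: [2.181, 2.258, 0.002]
force: [6.9, 2.0, -2.3]
width: 0.0238
grasp_force: 45.0
```

```bash
python3 avg.py; python3 arc.py .1395 0 8
```

```text
p [ 0.4808 -0.1537  0.0533] r 0.14 sw 0.177 F along/lat/z -6.98 -1.7 -2.27 phi 91.97 ftq [ 0.28 -1.56  0.02]
avg along/lat/z -6.69 -1.1 -2.25 |F| 6.78 [ 0.268 -1.573 -0.02 ]
p [ 0.4809 -0.1539  0.0534] r 0.1399 sw 0.179 F along/lat/z -5.87 0.14 -1.99 phi 91.97 ftq [ 0.31 -1.57  0.01]
[(0.12, -0.02), (0.12, -0.02), (0.12, -0.01), (0.12, -0.01), (0.12, -0.01), (0.12, -0.01), (0.12, -0.0), (0.12, 0.0)]
```

Call:
step_arm(steps=[[0,0,0,0.12,-0.02,0,5],[0,0,0,0.12,-0.02,0,5],[0,0,0,0,0,0,5]])

```text
t: 18.65
eef_pos: [0.4797, -0.1478, 0.0534]
tool_rot: [2.181, 2.257, 0.002]
force: [5.8, -0.4, -2.4]
width: 0.0239
grasp_force: 45.0
```

```bash
python3 avg.py
```

```text
p [ 0.4797 -0.1478  0.0534] r 0.1399 sw 0.135 F along/lat/z -5.76 0.64 -2.4 phi 91.98 ftq [ 0.17 -1.62  0.01]
avg along/lat/z -6.87 -0.8 -2.1 |F| 6.92 [ 0.223 -1.58  -0.031]
```

Call:
step_arm(steps=[[0,0,0,0.12,-0.01,0,5],[0,0,0,0.12,-0.01,0,5],[0,0,0,0,0,0,5]])

```text
t: 19.42
eef_pos: [0.4791, -0.142, 0.0534]
tool_rot: [2.181, 2.257, 0.002]
force: [6.9, 0.7, -1.9]
width: 0.0237
grasp_force: 45.0
```

```bash
python3 avg.py
```

```text
p [ 0.4791 -0.142   0.0534] r 0.1397 sw 0.093 F along/lat/z -6.93 -0.41 -1.88 phi 91.98 ftq [ 0.14 -1.64 -0.02]
avg along/lat/z -6.79 -0.4 -2.08 |F| 6.81 [ 0.158 -1.59  -0.033]
```

Call:
step_arm(steps=[[0,0,0,0.12,-0.01,0,5],[0,0,0,0.06,-0.01,0,5],[0,0,0,0,0,0,5]])

```text
t: 20.2
eef_pos: [0.4785, -0.1377, 0.0535]
tool_rot: [2.18, 2.257, 0.002]
force: [6.4, 1.1, -2.3]
width: 0.024
grasp_force: 45.0
```

```bash
python3 avg.py
```

```text
p [ 0.4785 -0.1377  0.0535] r 0.1398 sw 0.062 F along/lat/z -6.48 -0.83 -2.28 phi 91.98 ftq [ 0.14 -1.63  0.03]
avg along/lat/z -6.91 -0.48 -2.19 |F| 6.93 [ 0.119 -1.624 -0.014]
```

Call:
step_arm(steps=[[0,0,0,0.07,0,0,5],[0,0,0,0.07,0,0,5],[0,0,0,0,0,0,5]])

```text
t: 20.98
eef_pos: [0.4784, -0.1343, 0.0535]
tool_rot: [2.18, 2.257, 0.002]
force: [7.3, -0.1, -2.6]
width: 0.0239
grasp_force: 45.0
```

```bash
python3 avg.py
```

```text
p [ 0.4784 -0.1343  0.0535] r 0.1396 sw 0.038 F along/lat/z -7.33 0.32 -2.56 phi 91.97 ftq [ 0.09 -1.59  0.03]
avg along/lat/z -6.73 -0.38 -2.61 |F| 6.75 [ 0.065 -1.613 -0.02 ]
```

Call:
step_arm(steps=[[0,0,0,0.07,0,0,5],[0,0,0,0.07,0,0,5],[0,0,0,0,0,0,5]])

```text
t: 21.75
eef_pos: [0.4783, -0.1308, 0.0535]
tool_rot: [2.18, 2.257, 0.001]
force: [7.1, 0.7, -2.1]
width: 0.0242
grasp_force: 45.0
```

```bash
python3 avg.py
```

```text
p [ 0.4783 -0.1308  0.0535] r 0.1394 sw 0.013 F along/lat/z -7.15 -0.43 -2.08 phi 91.98 ftq [ 0.04 -1.62 -0.02]
avg along/lat/z -6.41 -0.08 -2.4 |F| 6.41 [ 0.018 -1.618 -0.022]
```

Call:
step_arm(steps=[[0,0,0,0.06,0,0,5],[0,0,0,0,0,0,5]])

```text
t: 22.4
eef_pos: [0.4783, -0.1294, 0.0535]
tool_rot: [2.18, 2.257, 0.001]
force: [7.7, 0.9, -3.0]
width: 0.0238
grasp_force: 45.0
```

```bash
python3 avg.py; python3 -c "
from h import *
s=cv2.imread('pics/avg.png')
cv2.imwrite('pics/s6.png',cv2.resize(s[270:330,270:370],(800,480),interpolation=cv2.INTER_CUBIC))"
```

```text
p [ 0.4783 -0.1294  0.0535] r 0.1394 sw 0.003 F along/lat/z -7.71 -0.62 -3.05 phi 91.98 ftq [-0.01 -1.55 -0.  ]
avg along/lat/z -6.67 0.02 -2.34 |F| 6.67 [ 0.003 -1.602 -0.023]
```

View pics/s6.png

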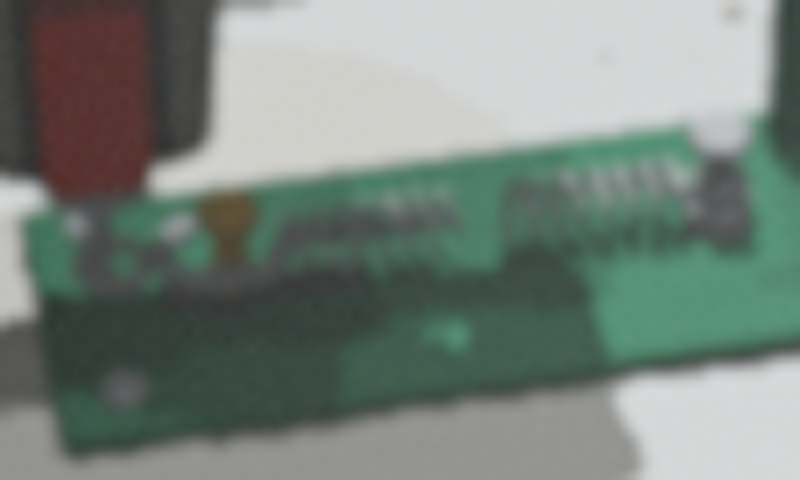

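The crop shows the hook tip at (180,225), beyond the post at (228,225), with the stem passing in front of it. The hook is around the post, so I'll ease it back.

Call:
step_arm(steps=[[0,0,0,0,0.06,0,5],[0,0,0,0,0.08,0,5],[0,0,0,0,0.08,0,5],[0,0,0,0,0.06,0,5],[0,0,0,0,0,0,5]])

```text
t: 23.42
eef_pos: [0.4851, -0.1292, 0.0535]
tool_rot: [2.18, 2.257, 0.001]
force: [6.0, -0.3, -1.8]
width: 0.0241
grasp_force: 45.0
```

```bash
python3 avg.py
```

```text
p [ 0.4851 -0.1292  0.0535] r 0.1326 sw 0.003 F along/lat/z -6.03 0.52 -1.83 phi 91.98 ftq [-0.07 -1.44 -0.03]
avg along/lat/z -6.26 0.14 -2.07 |F| 6.26 [-0.012 -1.466 -0.018]
```

Call:
step_arm(steps=[[0,0,0,0,0.04,0,5],[0,0,0,0,0.03,0,5],[0,0,0,0,0,0,5]])

```text
t: 24.2
eef_pos: [0.4865, -0.1291, 0.0533]
tool_rot: [2.181, 2.258, 0.0]
force: [5.2, -0.3, -1.6]
width: 0.0239
grasp_force: 45.0
```

```bash
python3 avg.py
```

```text
p [ 0.4865 -0.1291  0.0533] r 0.1312 sw 0.002 F along/lat/z -5.19 0.44 -1.58 phi 91.98 ftq [-0.01 -1.31 -0.01]
avg along/lat/z -5.39 0.35 -2.02 |F| 5.4 [-0.022 -1.281  0.002]
```

Call:
step_arm(steps=[[0,0,0,0,0.03,0,5],[0,0,0,0,0.03,0,5],[0,0,0,0,0,0,5]])

```text
t: 24.98
eef_pos: [0.4871, -0.1286, 0.053]
tool_rot: [2.182, 2.26, -0.001]
force: [2.7, -2.2, -0.2]
width: 0.0237
grasp_force: 45.0
```

```bash
python3 avg.py
```

```text
p [ 0.4871 -0.1286  0.053 ] r 0.1306 sw -0.001 F along/lat/z -2.63 2.31 -0.2 phi 92.0 ftq [-0.43 -0.64  0.03]
avg along/lat/z -2.38 2.22 -0.25 |F| 3.26 [-0.561 -0.587 -0.006]
```

Call:
step_arm(steps=[[0,0,0,0,0.03,0,5],[0,0,0,0,0.03,0,5],[0,0,0,0,0,0,5]])

```text
t: 25.75
eef_pos: [0.4882, -0.1277, 0.0524]
tool_rot: [-2.181, -2.259, 0.001]
force: [-0.5, -1.6, -1.3]
width: 0.0239
grasp_force: 45.0
```

```bash
python3 avg.py
```

```text
p [ 0.4882 -0.1277  0.0524] r 0.1294 sw -0.007 F along/lat/z 0.52 1.63 -1.31 phi 91.99 ftq [-0.46 -0.14 -0.06]
avg along/lat/z 0.07 1.61 -1.41 |F| 1.61 [-0.388 -0.075  0.017]
```

Call:
step_arm(steps=[[0,0,0,-0.04,0,0,5],[0,0,0,0,0,0,5]])

```text
t: 26.4
eef_pos: [0.4887, -0.1288, 0.0528]
tool_rot: [-2.182, -2.259, -0.0]
force: [-0.3, 0.1, -1.3]
width: 0.0235
grasp_force: 45.0
```

```bash
python3 avg.py; python3 -c "
from h import *
s=cv2.imread('pics/avg.png')
cv2.imwrite('pics/s7.png',cv2.resize(s[270:330,270:370],(800,480),interpolation=cv2.INTER_CUBIC))"
```

```text
p [ 0.4887 -0.1288  0.0528] r 0.1289 sw 0.001 F along/lat/z 0.25 -0.08 -1.25 phi 91.98 ftq [-0.05 -0.06  0.  ]
avg along/lat/z 0.24 0.07 -1.17 |F| 0.25 [-0.016 -0.074 -0.001]
```

View pics/s7.png

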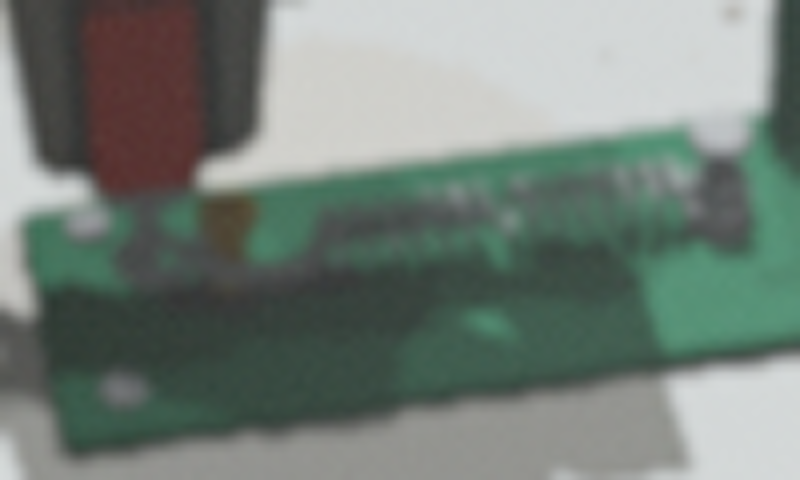

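The crop shows the hook seated tight against the post (tip beside it at about (215,250)) and the forces are near zero. I'll lift the pin straight out.

Call:
step_arm(steps=[[0,0,0,0,0.02,-0.05,5],[0,0,0,0,0,-0.1,5],[0,0,0,0,0,0,5]])

```text
t: 27.18
eef_pos: [0.4896, -0.1292, 0.057]
tool_rot: [2.182, 2.259, 0.0]
force: [-0.0, -0.3, -1.3]
width: 0.0238
grasp_force: 45.0
```

```bash
python3 avg.py
```

```text
p [ 0.4896 -0.1292  0.057 ] r 0.1281 sw 0.004 F along/lat/z 0.04 0.32 -1.35 phi 91.99 ftq [-0.01 -0.03  0.02]
avg along/lat/z -0.14 -0.04 -1.06 |F| 0.15 [-0.05  -0.074  0.   ]
```

Call:
step_arm(steps=[[0,0,0,0,0,-0.15,5],[0,0,0,0,0,-0.2,5],[0,0,0,0,0,-0.3,5],[0,0,0,0,0,-0.4,5],[0,0,0,0,0,-0.6,5]])

```text
t: 28.2
eef_pos: [0.4891, -0.1289, 0.0986]
tool_rot: [-2.182, -2.259, 0.0]
force: [-0.4, 0.3, -1.3]
width: 0.0241
grasp_force: 45.0
```

Call:
step_arm(steps=[[0,0,0,0,0,-0.8,5],[0,0,0,0,0,-0.9,5],[0,0,0,0,0,-0.5,5],[0,0,0,0,0,0,5]])

```text
t: 28.7
eef_pos: [0.49, -0.1294, 0.1541]
tool_rot: [2.181, 2.258, 0.001]
force: [0.5, 0.0, -2.0]
width: 0.0238
grasp_force: 45.0
```

```bash
python3 avg.py; python3 -c "
from h import *
s=cv2.imread('pics/avg.png')
a=cv2.resize(s[210:330,260:380],(600,600),interpolation=cv2.INTER_CUBIC)
cv2.imwrite('pics/s8.png',a)
p=pose()[0]; print((proj('side',[p-[0,0,.0408],p-[0,0,.011]])-[260,210])*5)
plan([.4936,.1572,p[2]],102.74,20,5)"
```

```text
p [ 0.49   -0.1294  0.1541] r 0.1277 sw 0.006 F along/lat/z -0.55 -0.02 -2.01 phi 91.99 ftq [-0.02 -0.06 -0.02]
avg along/lat/z -0.28 -0.33 -1.44 |F| 0.43 [-0.044 -0.08  -0.004]
[[123.80177193 246.20866517]
 [119.26692167 171.53559776]]
from [ 0.489  -0.1288  0.1523] 91.99 tilt 0.07
[[0.0,0.0,-0.11,0.57,0.03,-0.0,5.0],[0.0,0.0,-0.11,0.57,0.03,-0.0,5.0],[0.0,0.0,-0.11,0.57,0.04,-0.0,5.0],[0.0,0.0,-0.11,0.57,0.05,-0.0,5.0],[0.0,0.0,-0.11,0.57,0.05,-0.0,5.0]]
[[0.0,0.0,-0.11,0.57,0.06,-0.0,5.0],[0.0,0.0,-0.11,0.57,0.06,-0.0,5.0],[0.0,0.0,-0.11,0.57,0.07,-0.0,5.0],[0.0,0.0,-0.11,0.57,0.07,-0.0,5.0],[0.0,0.0,-0.11,0.57,0.08,-0.0,5.0]]
[[0.0,0.0,-0.11,0.57,0.08,-0.0,5.0],[0.0,0.0,-0.11,0.57,0.09,-0.0,5.0],[0.0,0.0,-0.11,0.56,0.09,-0.0,5.0],[0.0,0.0,-0.11,0.56,0.1,-0.0,5.0],[0.0,0.0,-0.11,0.56,0.1,-0.0,5.0]]
[[0.0,0.0,-0.11,0.56,0.11,-0.0,5.0],[0.0,0.0,-0.11,0.56,0.11,-0.0,5.0],[0.0,0.0,-0.11,0.56,0.12,-0.0,5.0],[0.0,0.0,-0.11,0.56,0.12,-0.0,5.0],[0.0,0.0,-0.11,0.56,0.13,-0.0,5.0]]
```

View pics/s8.png

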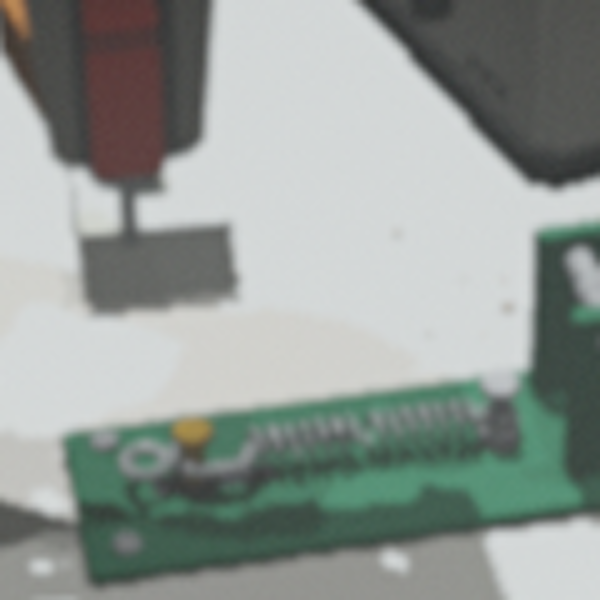

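The crop shows the hook around the post with the eye free and the spring stretched. I have now viewed 11 pictures, one over the limit of 10, so I'll use only numbers from here. Next I return the puller to the stand.

Call:
step_arm(steps=[[0,0,-0.1,0.5,0.03,0,5],[0,0,-0.1,0.6,0.03,0,5],[0,0,-0.1,0.6,0.04,0,5],[0,0,-0.1,0.6,0.05,0,5],[0,0,-0.1,0.6,0.05,0,5]])

```text
t: 29.72
eef_pos: [0.4905, -0.0551, 0.1529]
tool_rot: [2.131, 2.308, 0.0]
force: [-0.5, 0.6, -1.1]
width: 0.0236
grasp_force: 45.0
```

Call:
step_arm(steps=[[0,0,-0.1,0.6,0.06,0,5],[0,0,-0.1,0.6,0.06,0,5],[0,0,-0.1,0.6,0.07,0,5],[0,0,-0.1,0.6,0.07,0,5],[0,0,-0.1,0.6,0.08,0,5]])

```text
t: 30.35
eef_pos: [0.4918, 0.0201, 0.1528]
tool_rot: [-2.081, -2.353, 0.0]
force: [-0.5, -0.2, -0.9]
width: 0.0237
grasp_force: 45.0
```

Call:
step_arm(steps=[[0,0,-0.1,0.6,0.08,0,5],[0,0,-0.1,0.6,0.09,0,5],[0,0,-0.1,0.6,0.09,0,5],[0,0,-0.1,0.6,0.1,0,5],[0,0,-0.1,0.6,0.1,0,5]])

```text
t: 30.98
eef_pos: [0.4927, 0.096, 0.1528]
tool_rot: [-2.029, -2.398, -0.0]
force: [0.4, -0.5, -0.8]
width: 0.0239
grasp_force: 45.0
```

Call:
step_arm(steps=[[0,0,-0.1,0.5,0.11,0,5],[0,0,-0.1,0.5,0.11,0,5],[0,0,-0.1,0.4,0.12,0,5],[0,0,-0.1,0.2,0.12,0,5],[0,0,0,0,0,0,5]])

```text
t: 31.6
eef_pos: [0.4972, 0.1366, 0.1529]
tool_rot: [1.987, 2.433, -0.0]
force: [-0.1, -0.5, -0.4]
width: 0.0238
grasp_force: 45.0
```

```bash
python3 -c "
from h import *
plan([.4936,.1572,.085],102.74,4,5)"
```

```text
from [0.4972 0.1366 0.1529] 101.52 tilt 0.01
[[0.0,0.0,-0.06,0.21,0.01,0.68,5.0],[0.0,0.0,-0.06,0.21,0.01,0.68,5.0],[0.0,0.0,-0.06,0.21,0.01,0.68,5.0],[0.0,0.0,-0.06,0.21,0.01,0.68,5.0]]
```

Call:
step_arm(steps=[[0,0,-0.06,0.21,0.01,0.5,5],[0,0,-0.06,0.21,0.01,0.6,5],[0,0,-0.06,0.21,0.01,0.6,5],[0,0,-0.06,0.21,0.01,0.6,5],[0,0,0,0,0,0.3,5]])

```text
t: 32.22
eef_pos: [0.4927, 0.1575, 0.0862]
tool_rot: [-1.961, -2.453, 0.002]
force: [0.5, 0.6, -0.5]
width: 0.0238
grasp_force: 45.0
```

Call:
step_arm(steps=[[0,0,0,0,0,0,5],[0,0,0,0,0,0,5]])

```text
t: 32.48
eef_pos: [0.4943, 0.1571, 0.0884]
tool_rot: [1.962, 2.452, 0.001]
force: [-0.4, 0.2, -1.6]
width: 0.0237
grasp_force: 45.0
```

```bash
python3 -c "
from h import *
plan([.4936,.1572,.085],102.74,1,5)
s=np.mean([bot.camera('side') for _ in range(4)],0).astype(np.uint8)
p=pose()[0]; q=proj('side',[p-[0,0,.0408],p-[0,0,.0258],p-[0,0,.0108],[.4936,.1572,.034]]); print(q.round(1))
g=cv2.cvtColor(s,cv2.COLOR_BGR2GRAY)
for v in range(int(q[2,1])-1,int(q[0,1])+4): print(v,g[v,int(q[0,0])-12:int(q[0,0])+14])
"
```

```text
from [0.4943 0.1571 0.0884] 102.68 tilt 0.07
[[0.0,0.0,-0.01,0.01,-0.03,0.14,5.0]]
[[274.6 204.2]
 [274.1 198. ]
 [273.7 191.7]
 [274.7 209.7]]
190 [208 206 194 172 147 123 103  78  59  60  59  60  59  60  59  60  62  63
  65  65  72  71  74  69  71  73]
191 [214 215 211 201 188 177 157 123  82  62  60  62  66  63  63  64  66  69
  68  68  70  69  69  71  66  71]
192 [214 215 214 213 210 206 194 164 121  79  68  68  65  72  72  70  72  72
  71  68  68  73  71  72  71  70]
193 [213 213 212 214 215 214 209 192 155 106  75  70  75  73  75  75  72  70
  68  69  69  70  69  66  69  70]
194 [212 213 214 213 214 214 214 205 178 128  82  68  73  77  75  70  68  67
  68  63  67  68  68  71  67  67]
195 [213 213 213 214 213 214 215 210 187 142  92  70  70  72  75  69  68  69
  69  66  67  66  69  69  70  66]
196 [214 212 212 214 214 213 214 212 197 164 118  83  71  74  73  70  69  67
  67  69  68  70  68  70  70  69]
197 [213 214 213 213 214 213 214 213 208 191 157 121  89  74  68  67  64  65
  65  66  67  66  70  69  66  68]
198 [213 214 214 214 213 213 213 215 214 210 192 163 122  85  74  71
[... 341 characters left out ...]

 113 112 115 122 139 162 171 174]
202 [214 214 214 214 212 209 209 209 207 205 201 192 158 107 105 132 139 131
 126 127 128 133 154 181 198 202]
203 [212 210 208 207 203 197 195 191 184 180 171 161 136 101  97 116 125 124
 125 129 132 132 145 172 197 206]
204 [203 196 192 186 179 170 162 156 148 140 133 130 118 106 110 113 119 120
 123 128 131 131 132 155 183 200]
205 [177 166 156 147 139 134 128 124 122 121 116 120 119 119 119 121 119 116
 123 125 130 130 127 140 164 187]
206 [136 128 122 118 115 118 117 117 118 117 117 118 122 120 122 123 122 121
 121 124 126 131 127 128 140 167]
207 [116 114 112 114 114 116 118 117 118 118 114 114 112 115 117 117 119 117
 114 118 120 127 128 119 114 137]
```

Call:
step_arm(steps=[[0,0,0,0.01,-0.05,0.2,5],[0,0,0,0,0,0.2,5],[0,0,0,0,0,0.15,5],[0,0,0,0,0,0.15,5],[0,0,0,0,0,0,5]])

```text
t: 33.3
eef_pos: [0.4921, 0.1571, 0.0699]
tool_rot: [-1.962, -2.453, 0.001]
force: [-0.1, -0.1, -1.0]
width: 0.0238
grasp_force: 45.0
```

```bash
python3 avg.py
```

```text
p [0.4921 0.1571 0.0699] r 0.3079 sw -1.187 F along/lat/z 0.13 0.14 -1.03 phi 102.69 ftq [ 0.01 -0.1   0.07]
avg along/lat/z 0.19 -0.18 -0.71 |F| 0.27 [-0.024 -0.099  0.005]
```

Call:
step_arm(steps=[[0,0,0,0,0,0.15,5],[0,0,0,0,0,0.2,5],[0,0,0,0,0,0.2,5],[0,0,0,0,0,0,5]])

```text
t: 34.2
eef_pos: [0.4918, 0.1571, 0.0559]
tool_rot: [-1.962, -2.452, 0.002]
force: [-0.4, 0.3, -0.8]
width: 0.0233
grasp_force: 45.0
```

```bash
python3 avg.py
```

```text
p [0.4918 0.1571 0.0559] r 0.308 sw -1.186 F along/lat/z 0.41 -0.29 -0.83 phi 102.69 ftq [ 0.   -0.1  -0.03]
avg along/lat/z -0.12 -0.1 -1.25 |F| 0.16 [-0.043 -0.099 -0.008]
```

Call:
step_arm(steps=[[0,0,0,0,0,0.15,5],[0,0,0,0,0,0.12,5],[0,0,0,0,0,0.06,5],[0,0,0,0,0,0,5]])

```text
t: 35.1
eef_pos: [0.4923, 0.1571, 0.0481]
tool_rot: [-1.962, -2.453, 0.0]
force: [-0.4, 0.2, -1.5]
width: 0.0243
grasp_force: 45.0
```

```bash
python3 avg.py
```

```text
p [0.4923 0.1571 0.0481] r 0.3079 sw -1.187 F along/lat/z 0.42 -0.2 -1.54 phi 102.69 ftq [-0.03 -0.06  0.02]
avg along/lat/z -0.16 -0.03 -0.94 |F| 0.16 [-0.038 -0.097  0.012]
```

Call:
step_arm(steps=[[0,0,0,0,0,0.06,5],[0,0,0,0,0,0.04,5],[0,0,0,0,0,0,5],[0,0,0,0,0,0,5]])

```text
t: 36.0
eef_pos: [0.4924, 0.1571, 0.0458]
tool_rot: [-1.962, -2.453, 0.0]
force: [-0.0, -0.3, -1.3]
width: 0.0241
grasp_force: 45.0
```

```bash
python3 avg.py
```

```text
p [0.4924 0.1571 0.0458] r 0.3078 sw -1.187 F along/lat/z 0.06 0.35 -1.32 phi 102.69 ftq [-0.02 -0.11 -0.02]
avg along/lat/z 0.07 0.02 -1.0 |F| 0.07 [-0.021 -0.091  0.012]
```

Call:
step_arm(steps=[[0,0,0,0,0,0.04,5],[0,0,0,0,0,0,5]])

```text
t: 36.65
eef_pos: [0.4924, 0.1572, 0.0448]
tool_rot: [-1.962, -2.453, 0.0]
force: [-0.1, 1.1, -1.1]
width: 0.0238
grasp_force: 45.0
```

Call:
step_arm(steps=[[0,0,0,0,0,0,5],[0,0,0,0,0,0,5]], grip_force=5)

```text
t: 36.9
eef_pos: [0.4924, 0.1571, 0.0448]
tool_rot: [-1.962, -2.453, 0.0]
force: [1.0, -0.1, -0.8]
width: 0.0243
grasp_force: 5.0
```

Call:
step_arm(steps=[[0,0,0,0,0,0,26],[0,0,0,0,0,0,30],[0,0,0,0,0,0,40],[0,0,0,0,0,0,60],[0,0,0,0,0,0,60]])

```text
t: 37.52
eef_pos: [0.4924, 0.1572, 0.0449]
tool_rot: [1.962, 2.453, 0.0]
force: [0.2, -0.1, -0.1]
width: 0.0577
grasp_force: 0.0
```

Call:
step_arm(steps=[[0,0,0,0,0,-0.3,60],[0,0,0,0,0,-0.5,60],[0,0,0,0,0,-0.8,60],[0,0,0,0,0,-0.9,60],[0,0,0,0,0,-0.9,60]])

```text
t: 38.15
eef_pos: [0.4927, 0.1572, 0.1317]
tool_rot: [1.962, 2.453, 0.001]
force: [0.7, -0.3, 0.1]
width: 0.0598
grasp_force: 0.0
```

Call:
step_arm(steps=[[0,0,0,-0.4,0,-0.9,60],[0,0,0,-0.8,0,-0.6,60],[0,0,0,-0.8,0,0,60],[0,0,0,-0.8,0,0,60],[0,0,0,0,0,0,60]])

```text
t: 38.78
eef_pos: [0.5083, 0.0881, 0.1684]
tool_rot: [1.964, 2.451, 0.001]
force: [0.4, 0.8, 0.5]
width: 0.06
grasp_force: 0.0
```

Call:
step_arm(steps=[[0,0,0,-0.8,0,0,60],[0,0,0,-0.8,0,0,60],[0,0,0,0,0,0,60],[0,0,0,0,0,0,60],[0,0,0,0,0,0,60]])

```text
t: 39.4
eef_pos: [0.5164, 0.0504, 0.1673]
tool_rot: [-1.961, -2.454, -0.0]
force: [-0.3, -0.3, -0.8]
width: 0.0599
grasp_force: 0.0
```

```bash
python3 -c "
from h import *
def redm(im,box):
    H=cv2.cvtColor(im,cv2.COLOR_BGR2HSV); m=((H[...,0]<6)|(H[...,0]>172))&(H[...,1]>150)&(H[...,2]>60); k=np.zeros(m.shape,np.uint8); x0,y0,x1,y1=box; k[y0:y1,x0:x1]=m[y0:y1,x0:x1]; return k
t=bot.camera('top');s=bot.camera('side')
for n,im,b in(('top',t,(225,255,280,305)),('side',s,(255,170,300,215))):
  for lab,i in (('old',cv2.imread(f'pics/{n}0.png')),('new',im)):
    v,u=np.nonzero(redm(i,b)); print(n,lab,len(u),u.mean() if len(u) else 0,v.mean() if len(u) else 0, (u.min(),u.max(),v.min(),v.max()) if len(u) else 0)
y,bl=blobs(t,(18,120,80),(35,255,255),(380,250,415,290),3); print(bl)
# bright eye ring: nearby grey pixels
H=cv2.cvtColor(t,cv2.COLOR_BGR2HSV)[250:290,385:412]
for r in H[...,1][8:34]: print(r)
"
```

```text
top old 163 246.05521472392638 279.2147239263804 (np.int64(239), np.int64(253), np.int64(272), np.int64(286))
top new 0 0 0 0
side old 78 273.0897435897436 182.89743589743588 (np.int64(267), np.int64(279), np.int64(179), np.int64(186))
side new 63 273.26984126984127 183.20634920634922 (np.int64(267), np.int64(280), np.int64(180), np.int64(186))
[(np.int32(30), array([397.5, 268.5]))]
[106 103 105 117 118 120 118  83  43  19  13  14  14  22  54  98 116 120
 127 117 126 120 120 122 127 122 121]
[ 92 101 107 118 120 120 120  94  42  14  14  12  12  15  21  47  69 104
 120 120 128 124 121 124 121 124 129]
[ 96 104 111 114 121 126 123 112  58  25  20  12  15  14  15  15  26  72
 108 122 123 124 120 123 122 119 119]
[100 105 115 121 124 127 113 110  76  24  18  20  22  15  17  14  18  47
  96 117 123 128 123 123 121 119 128]
[108 107 115 124 129 128 127 105  81  28  25  18  25  37  28  18  17  36
  89 116 121 119 127 122 122 125 124]
[101 123 122 126 122 125 125 113  81  36  28  25  29  41  44  17  16  35
  86 116 127 123 120 121 122 124 123]
[111 117 124 131 121 127 123 121  86  39  15   
[... 1472 characters left out ...]
6 122 125 123 118 124 121 120 126]
[128 132 122 123 121 135 120  82  33  16  30  78 102  94  56  21  21  55
 104 124 117 121 121 127 124 124 118]
[121 127 126 127 129 127 120  82  30  15  20  60  85  80  45  23  30  65
 109 122 122 122 123 121 119 106  95]
[126 126 125 125 131 129 126  93  47  21  17  27  42  29  22  19  42  87
 116 127 122 124 126 115 101  60  48]
[115 117 128 122 128 126 120 111  81  40  25  18  17  18  17  31  69 109
 124 127 123 125 116 104  55  20  13]
[ 75 104 118 121 125 126 131 119 107  86  59  44  37  43  53  74 100 123
 122 127 122 120 121  85  38  13  11]
[ 42  77 114 123 127 123 127 123 119 116 102  95  88  96 104 115 118 125
 122 127 127 121 114  90  39  14   9]
```

```bash
python3 -c "
from rig import bot
print(bot.close_job())"
```

```text
the job is handed in; nothing more can be done
None
```

The job is handed in, with no verdict returned: the last pictures show the spring hooked on the brass post and the red puller back in its stand, but I viewed 11 pictures where the limit was 10.

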